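# Release and pull the spent water-filter cartridge

### The arm

A 6-joint arm with a two-finger parallel gripper is mounted at the origin on the work surface. World frame = base frame: x ahead of the robot, y to its left, z up, the work surface at z = 0. Lengths are in mm, angles in rad, forces in N, time in s.
With the tool pointing down it reaches from about 250 to 800 mm from the base axis. Payload 3.9 kg.
Tool frame: the origin (TCP) lies at the very end of the fingers, on their centre line; the grasp point (between the pads) lies 19 mm behind it (grip_depth is the distance from the TCP to the grasp point, in mm); y points along the fingers, x is the direction in which the jaws open and shut, and the axes are right-handed (so a half turn about y gives the same grasp; the last joint's range is limited). The gripper opens to 85 mm and grips with 20 to 120 N. Pads are 22 mm wide; open, the fingers measure 114 mm over their backs; the gripper's body (76 mm by 85 mm) begins 54 mm behind the grasp point. The pads swing forward as they close: fully open they stand 13 mm farther back than shut.
Start: joints at [1.246, 0.26, -0.138, 1.173, 0, 1.571], TCP at [167.533, 497.542, 231.304] pointing down, gripper open.
Joint ranges: [-2.78, 2.78], [-0.83, 1.72], [-1.28, 1.37], [-1.9, 2.12], [-1.57, 1.48], [-3.14, 3.14]. Speed limits (rad/s): [2.57, 2.57, 3.14, 3.14, 3.14, 3.14].

### API

Orientations are given as a rotation vector (axis times angle).
In Python, from workcell import * gives the robot as it stands.
- The arm moves only by the tool carry_out, never from a script. Its argument "deltas" is a list that holds one entry, the list of rows, each a list of 7 numbers: the shift along the tool's x, y, z in mm, then the turn, a rotation vector about the tool's x, y, z in rad, then the opening, from 0 (shut) to 1 (fully open). A call has 1 to 20 rows; each row shifts and turns the commanded pose from where the row before left it, along the tool's axes as they then stand; what a row does not reach is not made up. A row lasts 1/10 s, in which the tool goes at most 50 mm and 8.59 degrees, less where a joint would pass 70% of its speed; a pose out of reach is approached as far as the arm can. A call is refused whole if a number of a shift passes 50 or a number of a turn 0.15, either way. A call with a gripper value outside its range is refused whole. The fingers move at their own pace and stop on an object; the grip force is fixed at half the most. Time passes only in rows, so rows that do not move let the fingers close. It gives the time, the measured TCP pose, the force and the opening at its end, in the units of the state.
- get_state(): the state, without advancing time (a new reading comes with each control period).
- read_camera(name): name is "scene" or "top" or "wrist"; returns (picture, depth): 480x640x3 uint8, red, green, blue; 480x640 float32, mm along the optical axis (not along the pixel's ray), 0 where there is no reading.
- get_calibration(name): a dict with "fx", "fy", "cx", "cy" (pixels), "world_to_cam" (4x4, takes a point from world to camera coordinates). Camera axes: x right, y down, z forward; pixel columns grow to the right and rows downward; lengths in mm; the calibration is good to about 2 mm. A picture is of the moment at which its call begins: read the wrist's pose just before it. get_calibration takes no time and is no camera call; for the wrist camera it gives the pose at the moment of the call.
- sign_off(): hands the job in, once; it reports no verdict.
The state is a dict: "clock": time; "joints": joint angles; "qvel": joint speeds; "effort": joint torques, N m; "position": TCP position; "ee_rot": TCP orientation; "force": force on the tool from outside, world axes, zero at the start; "wrist_torque": the same for the moment, N m; "grip_width": finger opening in mm.
Only numpy, scipy, OpenCV 4.12 (cv2) and the standard library are available. Lean on these libraries where they do the work, as an engineer would, in place of code of your own. Each camera call takes 0.05 s, during which the arm holds its last target.

### The job

On the tasting counter, the red-capped cartridge in the water filter station is spent: press it further into its bay until the latch lets go, back off so that it springs out by itself, then take it by its cap and draw it out. Stand it upright on the floor of the empty compartment of the wooden tray, setting it down rather than dropping it, and let go. Leave the blue-capped cartridge latched in its bay and everything else standing where it is.

Things in the scene. Friction and masses are not known exactly. Their poses are not given: they have to be found in the camera images.
- bays: white block (230 wide, 111 thick, 144 mm long) of the filter station, leaning 32 degrees from vertical to the robot's side, with two square bays 63 mm wide, open at its sloping upper face. z axis: the way cartridges come out; y: from bay to bay, bay axes at y = +60 and -60 mm, x = 0. Origin midway between them, level with the underside of latched cartridges; the upper face is at z = 122 mm
- unit: the fixed station that carries the block, left or right on the counter: grey foot 230 x 250 x 26 mm, a clear water tank behind the block (142 mm tall, with a 20 mm stub). The leaning block's top edge is 196 mm above the counter. Origin on the counter under the station, z up, x away from the robot's side
- eject_left (a joint): travel (m) of the spring plate under the cartridge in the bay at y = +60 mm: 0 latched, -0.014 pressed to its hard stop, +0.036 sprung out. Latched, the cartridge's top is 2 mm below the face: nothing to grip. Pressing it 7 to 12 mm in frees the latch (a steady 6 to 10 N, with a higher knock on first touch); as the tool backs off the spring lifts it 36 mm, where it stays, loose on the plate, about 34 mm of cap showing. It does not latch again
- eject_right (a joint): the same for the bay at y = -60 mm
- spent_center (a point): centre of the spent cartridge, the one with the RED cap (in either bay): a 120 mm long round cartridge, 0.2 kg; white body 58 mm diameter for the lower 80 mm with a red band, red grip cap 46 mm diameter for the upper 40 mm. This point is on its axis, half-way (60 mm from either end); its z axis points along the cartridge to the cap. It sits with about 2.5 mm of play in its bay
- spent: the same red-capped cartridge; origin at the centre of its underside, z axis along it to the cap
- good_center (a point): centre of the good cartridge, the same but with a BLUE cap and band; it stays latched in the other bay
- tray_empty (a point): centre of the floor of the empty compartment of the wooden tray (at floor level, 7 mm above the counter); axes as the tray's. The compartment is 146 mm (x) by 114 mm (y) inside, its walls 32 mm high from the counter, 7 mm thick
- tray: fixed shallow wooden sample tray 160 x 250 x 32 mm, two compartments side by side along its y axis; the one at +y is empty, the one at -y holds a jar. Origin under its centre, z up
- jar: closed amber glass jar with dark wooden lid, 60 mm diameter, 75 mm tall, in the tray's other compartment; bystander. Origin under its centre
- mug_a: white lidded tasting mug, 76 mm across at the lid, 104 mm tall with its knob, handle on its +y side reaching 61 mm from the axis; bystander. Origin under its centre, z up. Stands behind, between station and tray
- bowl_a: white bowl, 110 mm across, 58 mm tall; bystander. Origin under its centre, z up. Between tray and station, on the robot's side
Not all that is in view belongs to the job. Leave any yellow look-alike of the part that bears good_center alone.

How it is judged (in metres and radians):
On the way, in this order (a step that is already met when the one before it is completed fails the run):
1. the red-capped cartridge is pressed at least 3 mm further into its bay (z of spent_center in the frame of bays below 0.057 m), for 0.05 s.
2. it has sprung out by about 36 mm by itself, nothing of the robot touching it (z of spent_center in the frame of bays between 0.089 and 0.105 m and contact force between each of the arm, the fingers and spent below 0.05 N), for 0.2 s.
3. it is drawn clear of its bay, held in the fingers (z of spent_center in the frame of bays above 0.182 m and contact force between the fingers and spent above 0.5 N), for 0.1 s.
At the end, for the whole second after the job is handed in: The red-capped cartridge stands upright, cap up (within 0.1 rad), at rest and released on the floor of the empty tray compartment (centre 54 to 66 mm above it, within 48 mm (x) and 33 mm (y) of the compartment's centre); the blue-capped one is still latched (within 8 mm of its depth) (x of spent_center in the frame of tray_empty between -0.048 and 0.048 m and y of spent_center in the frame of tray_empty between -0.033 and 0.033 m and z of spent_center in the frame of tray_empty between 0.054 and 0.066 m and angle between spent's own z axis and vertical below 0.1 rad and linear speed of spent below 0.02 m/s and z of good_center in the frame of bays between 0.052 and 0.068 m); the robot touches nothing.
It fails at once if the red-capped cartridge is let go more than 15 mm above the tray floor while over the tray (z of spent_center in the frame of tray_empty above 0.075 m and horizontal distance between spent_center and tray below 0.15 m and contact force between the fingers and spent below 0.02 N).
It fails at once if the blue-capped cartridge is released from its latch or shifted by more than 12 mm (distance of good_center from where it was at the start of the episode above 0.012 m).
It fails at once if the mug or bowl between station and tray, or the jar, is moved by more than 30 mm or tipped (distance of any of mug_a, bowl_a, jar from where it was at the start of the episode above 0.03 m or angle between any of mug_a, bowl_a, jar's own z axis and vertical above 0.35 rad).
It also fails if it takes over 51 s, if anything falls off the work surface, if the arm or the gripper's body presses on something with over 40 N, if the wrist force passes 120 N, or if a joint passes its speed limit or range.

## Working session

There is one attempt and no reset: what is moved stays moved. The work goes in short steps, Python scripts to look and compute and a tool call to move; the robot and the scene stay as the last step left them, time stands still between calls to the robot, and variables do not carry over. Pictures are saved under pics/ and viewed, and the job is handed in when it is done.

Besides the shell and the picture viewer there is one more tool, called after "Call:" as name(argument=value, ...), one argument or row to a line, values as JSON. carry_out: Moves the arm, as the interface text tells. Its arguments: {"type":"object","properties":{"deltas":{"type":"array"}},"required":["deltas"]}

```bash
mkdir -p pics; ls
python3 - <<'E'
from workcell import *
import cv2,numpy as np
print(get_state())
for n in ("scene","top"):
    p,d=read_camera(n); cv2.imwrite(f"pics/{n}0.png",p[:,:,::-1]); np.save(f"{n}0.npy",d)
    c=get_calibration(n); print(n,c)
E
```

```text
pics
{'clock': 0.0, 'joints': array([ 1.24600786e+00,  2.60691544e-01, -1.39400000e-01,  1.17269299e+00,
       -2.07131810e-05,  1.57080370e+00]), 'qvel': array([-2.11898847e-04,  3.84122510e-05, -1.23416929e-03,  5.94685477e-04,
        2.61503996e-04, -1.50416167e-03]), 'effort': array([-8.38848591e-04, -4.05679429e+01,  2.53921920e+01,  1.87792507e-02,
       -8.89189300e-05,  4.23983067e-06]), 'position': array([167.31679699, 496.89253941, 230.44925583]), 'ee_rot': array([-1.34673521, -0.96553102,  0.96818663]), 'force': array([ 0.4685016 , -0.11522934,  0.58095126]), 'wrist_torque': array([-0.02382406,  0.02272031, -0.016071  ]), 'grip_width': 85.67305254797058}
scene {'fx': 491.70995413430836, 'fy': 491.70995413430836, 'cx': 317.28224832477093, 'cy': 238.7148731121787, 'world_to_cam': array([[-7.07616644e-01,  7.06554259e-01,  7.73068515e-03,
         3.54072225e+02],
       [ 5.86210159e-01,  5.93129760e-01, -5.51864781e-01,
        -2.49541824e+02],
       [-3.94507711e-01, -3.85976898e-01, -8.33897775e-01,
         1.42943417e+03],
       [ 0.00000000e+00,  0.00000000e+00,  0.00000000e+00,
         1.00000000e+00]])}
top {'fx': 454.7803076250427, 'fy': 454.7803076250427, 'cx': 324.2869118044887, 'cy': 236.39446552356205, 'world_to_cam': array([[ 2.17560765e-02, -9.99323818e-01,  2.96408546e-02,
        -2.47949277e+01],
       [-9.83122781e-01, -2.67713276e-02, -1.80977604e-01,
         5.29588129e+02],
       [ 1.81648755e-01, -2.52032368e-02, -9.83040450e-01,
         1.03272932e+03],
       [ 0.00000000e+00,  0.00000000e+00,  0.00000000e+00,
         1.00000000e+00]])}
```

View pics/scene0.png

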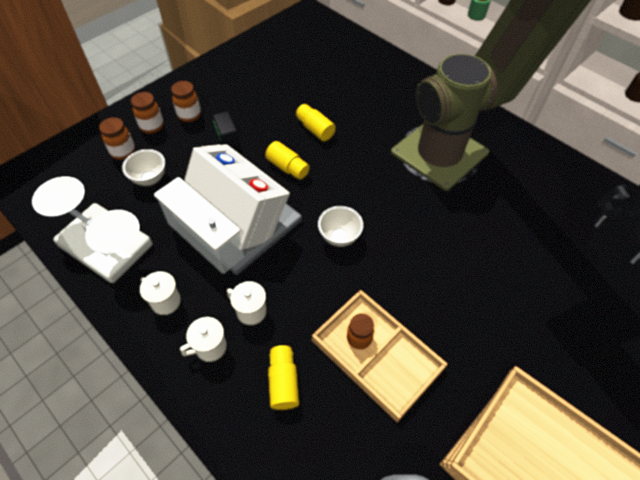

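View pics/top0.png

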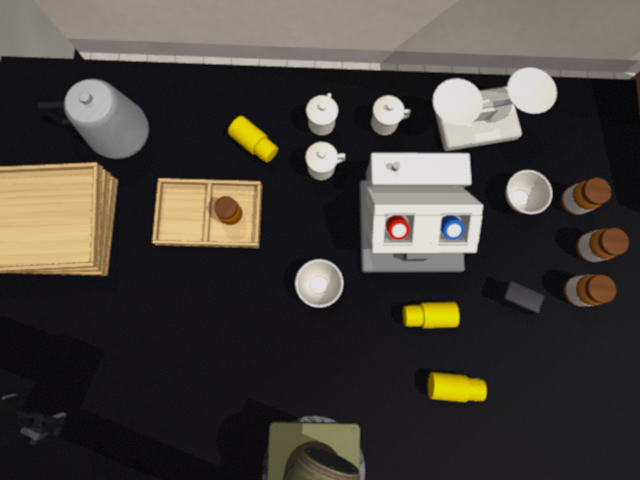

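The scene view shows the red cap at (258,184) and the blue at (226,158). In the top view red is at (398,228), blue at (453,228), the tray spans (153..262, 178..248) and its left compartment is empty. Next I'll measure these.

```bash
cat > h.py <<'E'
import numpy as np,cv2
from workcell import *
from scipy.spatial.transform import Rotation as R
def cloud(n,d,c=None):
    c=c or get_calibration(n); v,u=np.mgrid[0:480,0:640]
    P=np.stack([(u-c['cx'])/c['fx']*d,(v-c['cy'])/c['fy']*d,d],-1)
    M=np.linalg.inv(c['world_to_cam']); W=P@M[:3,:3].T+M[:3,3]; W[d<=0]=np.nan
    return W
def proj(n,X,c=None):
    c=c or get_calibration(n); X=np.atleast_2d(X); p=X@c['world_to_cam'][:3,:3].T+c['world_to_cam'][:3,3]
    return np.c_[c['fx']*p[:,0]/p[:,2]+c['cx'],c['fy']*p[:,1]/p[:,2]+c['cy']]
E
python3 - <<'E'
from h import *
for n in ("top","scene"):
    p=cv2.imread(f"pics/{n}0.png"); d=np.load(f"{n}0.npy"); W=cloud(n,d)
    hsv=cv2.cvtColor(p,cv2.COLOR_BGR2HSV)
    box={'top':(slice(190,270),slice(360,480)),'scene':(slice(140,260),slice(180,300))}[n]
    m=np.zeros((480,640),bool); m[box]=1
    red=m&((hsv[...,0]<8)|(hsv[...,0]>172))&(hsv[...,1]>150)&(hsv[...,2]>80)
    blu=m&(hsv[...,0]>100)&(hsv[...,0]<130)&(hsv[...,1]>150)&(hsv[...,2]>80)
    for nm,k in(('red',red),('blue',blu)):
        v,u=np.where(k); print(n,nm,k.sum(),u.mean(),v.mean(),np.nanmedian(W[k],0))
    # planar face: white px
    w=m&(hsv[...,1]<60)&(hsv[...,2]>120)
    Q=W[w]; Q=Q[np.isfinite(Q).all(1)]
    best=None;rng=np.random.default_rng(0)
    nt=np.array([-np.sin(np.radians(32)),0,np.cos(np.radians(32))])
    for i in range(3000):
        a=Q[rng.choice(len(Q),3,False)]; nn=np.cross(a[1]-a[0],a[2]-a[0]); L=np.linalg.norm(nn)
        if L<100: continue
        nn/=L; nn*=np.sign(nn[2]); 
        if nn@nt<.94: continue
        s=(abs((Q-a[0])@nn)<2).sum()
        if best is None or s>best[0]: best=(s,nn,a[0])
    k=abs((Q-best[2])@best[1])<2.5; I=Q[k]; c=I.mean(0); nn=np.linalg.svd(I-c,full_matrices=False)[2][2]; nn*=np.sign(nn[2])
    print(n,'face',k.sum(),len(Q),nn,np.degrees(np.arccos(nn[2])),c,'zmax',np.percentile(I[:,2],[1,99]))
    # in-plane box
    ex=np.cross(nn,[0,0,1]);ex/=np.linalg.norm(ex); ey=np.cross(nn,ex)
    uv=np.c_[(I-c)@ex,(I-c)@ey].astype(np.float32); r=cv2.minAreaRect(uv); print(r, 'yaxis',ex)
    cc=c+r[0][0]*ex+r[0][1]*ey; print('rect centre',cc)
    big=cv2.resize(p[box],None,fx=6,fy=6,interpolation=cv2.INTER_CUBIC); cv2.imwrite(f'pics/{n}_crop.png',big[:600,:800])
# tray via top
W=cloud('top',np.load('top0.npy'))
for u,v in [(180,213),(230,205),(155,180),(209,180),(261,181),(260,247),(207,246),(154,245),(319,285),(322,155),(318,262),(180,180)]: print((u,v),W[v,u])
E
```

```text
top red 237 396.56962025316454 225.48101265822785 [ 540.2433804  -160.90693306  160.63248803]
top blue 214 451.08878504672896 225.0841121495327 [ 543.80164259 -278.54501338  161.01772354]
top face 3347 7321 [-0.5280622  -0.01377533  0.84909396] 31.88673988013565 [ 532.11022479 -225.81138907  164.63671652] zmax [134.40385255 193.02335001]
((-1.8646392822265625, 0.8964309692382812), (230.60653686523438, 110.8923110961914), 0.09717018902301788) yaxis [-0.02607769  0.99965992  0.        ]
rect centre [ 531.39795501 -227.69524337  164.16318417]
scene red 76 257.2368421052632 186.22368421052633 [ 540.32389187 -156.84642462  166.45279156]
scene blue 47 223.17021276595744 159.89361702127658 [ 545.76435468 -276.67564152  167.93571577]
scene face 1573 8431 [-0.52581448 -0.01580369  0.85045245] 31.739085295452252 [ 534.30333676 -223.06351594  166.13054681] zmax [134.71842738 192.87719783]
((-5.1538543701171875, 3.8713722229003906), (234.35385131835938, 114.7063217163086), 0.29143184423446655) yaxis [-0.03004207  0.99954864  0.        ]
rect centre [ 531.16723729 -228.31395509  164.094004  ]
(180, 213) [587.41801138 345.74782512   4.29102118]
(230, 205) [592.12902013 209.40671269  81.17203098]
(155, 180) [671.91073567 416.31073152  -0.76506011]
(209, 180) [665.71144032 273.33103076  33.00968871]
(261, 181) [6.77174712e+02 1.50296915e+02 4.37794258e-01]
(260, 247) [5.08080441e+02 1.44833952e+02 3.46446789e-01]
(207, 246) [507.43340249 275.11550594  -1.61881755]
(154, 245) [506.55806296 404.53862181  -2.09775261]
(319, 285) [417.94416573  -2.74893825   3.62158498]
(322, 155) [712.2048476   -0.86768496 104.83594759]
(318, 262) [467.72626739   1.6992231   53.99403006]
(180, 180) [664.55325903 344.72543735  29.63570836]
```

View pics/top_crop.png

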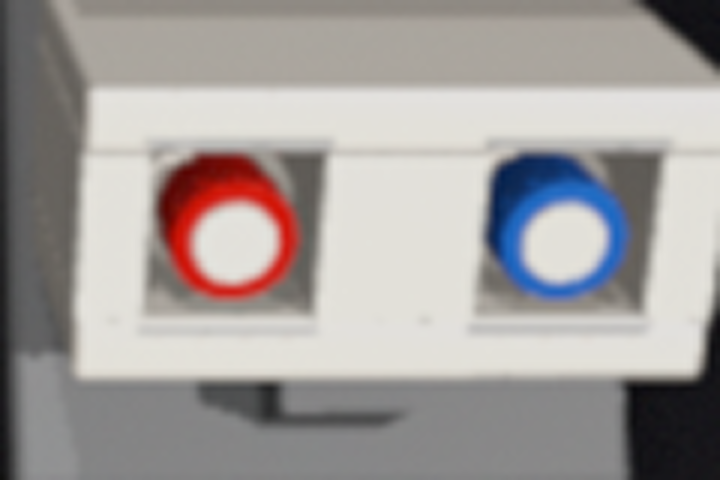

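The bay face fits the spec: 31.9° lean, 230.6×110.9 mm. Next I'll plan the standoff.

```bash
cat >> h.py <<'E'
yaw=0.027; s,c_=np.sin(np.radians(32)),np.cos(np.radians(32))
N=np.array([-s*np.cos(yaw),-s*np.sin(yaw),c_]); Y=np.array([-np.sin(yaw),np.cos(yaw),0])
F=np.array([531.3,-228,164.8]); RED=F+60*Y
def tgt(sgn): # tool y=-N, x=sgn*Y
    x=sgn*Y; y=-N; return np.c_[x,y,np.cross(x,y)]
def plan(p,Rt):
    st=get_state(); R0=R.from_rotvec(st['ee_rot']); p0=st['position']
    rv=(R0.inv()*R.from_matrix(Rt)).as_rotvec()
    dl=R0.as_matrix().T@(np.array(p)-p0)
    print('pos',p0.round(1),'want',np.round(p,1),'shift in current tool',dl.round(1),'turn',rv.round(3),'shift in target axes',(Rt.T@(np.array(p)-p0)).round(1),'F',st['force'].round(1),'w',round(st['grip_width'],1),'t',round(st['clock'],2))
E
python3 - <<'E'
from h import *
print(R.from_rotvec(get_state()['ee_rot']).as_matrix().round(3)); print(RED,N)
for s_ in(1,-1): plan(RED+120*N,tgt(s_))
W=cloud('top',np.load('top0.npy'))
print(W[230,399],W[231,454],[ (W[230,399]-RED)@N, (W[230,399]-RED)@Y])
# tray: wall tops
z=W[...,2]; m=np.zeros_like(z,bool); m[170:256,145:270]=1
k=m&(z>27)&(z<38); P=W[k]; r=cv2.minAreaRect(P[:,:2].astype(np.float32)); print('tray rim',r,P[:,2].mean(),cv2.boxPoints(r))
k2=m&(z>40); print('jar',W[k2].min(0),W[k2].max(0))
for (a,b) in((262,300),(270,300),(280,310)): pass
m=np.zeros_like(z,bool); m[255:315,290:350]=1; k=m&(z>45); print('bowl rim',W[k][:,:2].min(0),W[k][:,:2].max(0))
m=np.zeros_like(z,bool); m[135:185,300:350]=1; k=m&(z>60); print('mug',W[k].min(0),W[k].max(0))
E
```

```text
[[ 0.319 -0.001 -0.948]
 [ 0.948 -0.002  0.319]
 [-0.002 -1.     0.   ]]
[ 529.68019682 -168.02186867  164.8       ] [-0.52972612 -0.01430608  0.8480481 ]
pos [167.3 497.  230.5] want [ 466.1 -169.7  266.6] shift in current tool [-536.6  -35.1 -495.9] turn [-0.553 -0.342 -0.1  ] shift in target axes [-674.5  118.2 -257.1] F [ 0.5 -0.  -0.2] w 85.2 t 0.1
pos [167.3 497.  230.5] want [ 466.1 -169.7  266.6] shift in current tool [-536.6  -35.1 -495.9] turn [ 0.14   2.692 -0.772] shift in target axes [674.5 118.2 257.1] F [ 0.5 -0.  -0.2] w 85.2 t 0.1
[ 527.50861876 -168.69782896  161.32718577] [ 528.6455354  -287.54991035  161.11913991] [np.float64(-1.7851015326584065), np.float64(-0.6170884336994265)]
tray rim ((586.9512329101562, 273.1976623535156), (161.02879333496094, 251.33546447753906), 0.1512957364320755) 31.101989797893133 [[506.10526 398.65234]
 [506.76895 147.31776]
 [667.79724 147.74298]
 [667.13354 399.07758]]
jar [558.70520395 190.65293475  40.53457439] [614.01213978 246.49481597  88.05349496]
bowl rim [365.58913302 -55.33801433] [472.47464097  51.64844783]
mug [679.02909947 -55.0416331   60.1132999 ] [756.89121447  36.83318383 106.78521207]
```

Call:
carry_out(
  deltas=[
    [[-31.5,-2,-29.2,0,0,0,0],[-31.5,-2,-29.2,0,0,0,0],[-31.5,-2,-29.2,0,0,0,0],[-31.5,-2,-29.2,0,0,0,0],[-31.5,-2,-29.2,0,0,0,0],[-31.5,-2,-29.2,0,0,0,0],[-31.5,-2,-29.2,0,0,0,0],[-31.5,-2,-29.2,0,0,0,0],[-31.5,-2,-29.2,0,0,0,0],[-31.5,-2,-29.2,0,0,0,0],[-31.5,-2,-29.2,0,0,0,0],[-31.5,-2,-29.2,0,0,0,0],[-31.5,-2,-29.2,0,0,0,0],[-31.5,-2,-29.2,0,0,0,0],[-31.5,-2,-29.2,0,0,0,0],[-31.5,-2,-29.2,0,0,0,0],[-31.5,-2,-29.2,0,0,0,0]],
  ],
)

```text
clock: 1.8
position: [467.2, -170.1, 265.0]
ee_rot: [-1.345, -0.966, 0.966]
force: [1.0, 0.9, 0.5]
grip_width: 0.3
```

Call:
carry_out(
  deltas=[
    [[0,0,0,-0.092,-0.057,-0.0167,0],[0,0,0,-0.092,-0.057,-0.0167,0],[0,0,0,-0.092,-0.057,-0.0167,0],[0,0,0,-0.092,-0.057,-0.0167,0],[0,0,0,-0.092,-0.057,-0.0167,0],[0,0,0,-0.092,-0.057,-0.0167,0],[0,0,0,0,0,0,0]],
  ],
)

```text
clock: 2.5
position: [462.6, -167.1, 261.8]
ee_rot: [-1.584, -1.628, 0.903]
force: [0.4, -0.5, -0.5]
grip_width: 0.1
```

Run:
```python
from h import *
plan(RED+120*N,tgt(1)); print(get_state()['joints'].round(3))
c=get_calibration('wrist'); p,d=read_camera('wrist'); np.save('w1.npy',d); cv2.imwrite('pics/w1.png',p[:,:,::-1])
print(proj('wrist',[RED,RED-2*N,F,RED+1*N],c))
```

```text
pos [ 462.6 -167.1  261.8] want [ 466.1 -169.7  266.6] shift in current tool [-2.7 -2.3 -5.5] turn [-0.005 -0.005  0.003] shift in target axes [-2.7 -2.3 -5.5] F [ 0.4 -0.5 -0.5] w 0.1 t 2.5
[-0.53  -0.141 -0.659  0.572  0.284 -0.483]
[[314.02886833 234.18766794]
 [314.04405992 233.45331162]
 [239.62177212 234.59652386]
 [314.02119244 234.55871741]]
```

View pics/w1.png

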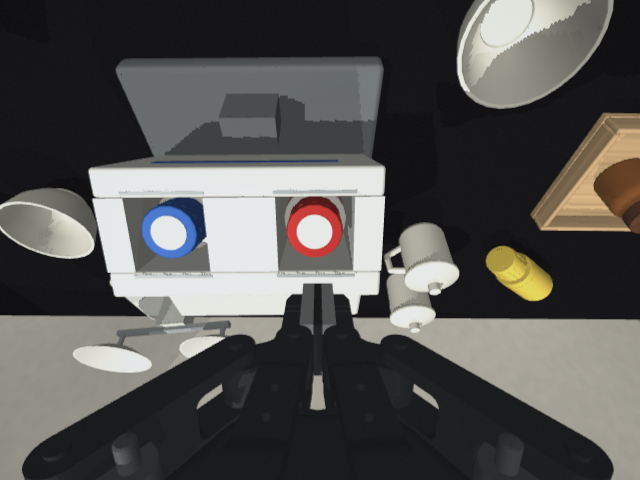

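The wrist view puts the red cap at (315,231), against (314,234) predicted, so I'm descending along the axis.

Call:
carry_out(
  deltas=[
    [[-2.7,0,-4.5,-0.005,-0.005,0.003,0],[0,20,0,0,0,0,0],[0,20,0,0,0,0,0],[0,20,0,0,0,0,0],[0,20,0,0,0,0,0],[0,15,0,0,0,0,0],[0,8,0,0,0,0,0],[0,5,0,0,0,0,0],[0,0,0,0,0,0,0],[0,0,0,0,0,0,0]],
  ],
)

```text
clock: 3.55
position: [529.2, -169.7, 177.0]
ee_rot: [-1.593, -1.638, 0.906]
force: [-0.0, 0.0, 0.6]
grip_width: -0.1
```

Run:
```python
from h import *
plan(RED,tgt(1)); plan(RED,tgt(1))
c=get_calibration('wrist'); p,d=read_camera('wrist'); cv2.imwrite('pics/w2.png',p[:,:,::-1])
```

```text
pos [ 529.2 -169.7  177. ] want [ 529.7 -168.   164.8] shift in current tool [ 1.7 10.6  6. ] turn [ 0.005  0.004 -0.002] shift in target axes [ 1.7 10.7  6. ] F [-0.   0.   0.6] w -0.1 t 3.55
pos [ 529.2 -169.7  177. ] want [ 529.7 -168.   164.8] shift in current tool [ 1.7 10.6  6. ] turn [ 0.005  0.004 -0.002] shift in target axes [ 1.7 10.7  6. ] F [-0.   0.   0.6] w -0.1 t 3.55
```

View pics/w2.png

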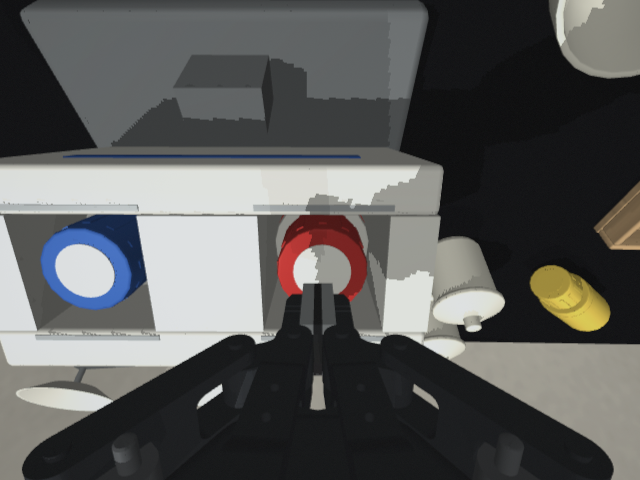

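Call:
carry_out(
  deltas=[
    [[1.7,0,7,0.005,0.004,-0.002,0],[0,0,0,0,0,0,0],[0,0,0,0,0,0,0]],
  ],
)

```text
clock: 3.9
position: [522.2, -168.0, 172.7]
ee_rot: [-1.589, -1.633, 0.905]
force: [0.9, 0.5, -0.3]
grip_width: -0.4
```

Run:
```python
from h import *
plan(RED,tgt(1))
```

```text
pos [ 522.2 -168.   172.7] want [ 529.7 -168.   164.8] shift in current tool [-0.2 10.7 -2.1] turn [-0.    -0.     0.001] shift in target axes [-0.2 10.7 -2.1] F [ 0.9  0.5 -0.3] w -0.4 t 3.9
```

Call:
carry_out(
  deltas=[
    [[0,5,0,0,0,0,0],[0,4,0,0,0,0,0],[0,3,0,0,0,0,0],[0,2,0,0,0,0,0],[0,2,0,0,0,0,0],[0,2,0,0,0,0,0],[0,1,0,0,0,0,0],[0,0,0,0,0,0,0],[0,0,0,0,0,0,0]],
  ],
)

```text
clock: 4.8
position: [532.5, -167.5, 156.7]
ee_rot: [-1.588, -1.633, 0.904]
force: [-5.5, 1.2, 6.9]
grip_width: 0.5
```

Run:
```python
from h import *
plan(RED,tgt(1))
```

```text
pos [ 532.5 -167.5  156.7] want [ 529.7 -168.   164.8] shift in current tool [-0.5 -8.4 -1.8] turn [-0.    -0.     0.001] shift in target axes [-0.5 -8.4 -1.8] F [-5.5  1.2  6.9] w 0.5 t 4.8
```

The contact reads about 8.8 N at roughly 6.5 mm in. I'll press 3 mm more, then back off.

Call:
carry_out(
  deltas=[
    [[0,1,0,0,0,0,0],[0,1,0,0,0,0,0],[0,1,0,0,0,0,0],[0,0,0,0,0,0,0],[0,0,0,0,0,0,0]],
  ],
)

```text
clock: 5.3
position: [534.1, -167.4, 154.2]
ee_rot: [-1.588, -1.633, 0.904]
force: [-5.6, 2.0, 6.0]
grip_width: -0.3
```

Run:
```python
from h import *
plan(RED,tgt(1))
```

```text
pos [ 534.1 -167.4  154.2] want [ 529.7 -168.   164.8] shift in current tool [ -0.5 -11.3  -1.9] turn [-0.    -0.     0.001] shift in target axes [ -0.5 -11.3  -1.9] F [-5.6  2.   6. ] w -0.3 t 5.3
```

Call:
carry_out(
  deltas=[
    [[0,-5,0,0,0,0,0],[0,-10,0,0,0,0,0],[0,-20,0,0,0,0,0],[0,-25,0,0,0,0,0],[0,-25,0,0,0,0,0],[0,-25,0,0,0,0,1],[0,-20,0,0,0,0,1],[0,0,0,0,0,0,1],[0,0,0,0,0,0,1],[0,0,0,0,0,0,1],[0,0,0,0,0,0,1]],
  ],
)

```text
clock: 6.4
position: [465.2, -169.2, 262.8]
ee_rot: [-1.586, -1.632, 0.905]
force: [-0.3, -0.1, 0.6]
grip_width: 85.3
```

Run:
```python
from h import *
plan(RED+120*N,tgt(1))
c=get_calibration('wrist'); p,d=read_camera('wrist'); cv2.imwrite('pics/w3.png',p[:,:,::-1])
print(proj('wrist',[RED+34*N],c))
W=cloud('wrist',d,c)
hsv=cv2.cvtColor(p,cv2.COLOR_RGB2HSV); r=((hsv[...,0]<8)|(hsv[...,0]>172))&(hsv[...,1]>150)&(hsv[...,2]>60)
r[:,:200]=0; r[:,460:]=0
v,u=np.where(r); q=(W[r]-RED); print(u.min(),u.max(),v.min(),v.max(), np.nanpercentile(q@N,[1,50,99]),np.nanpercentile(q@Y,[1,50,99]))
X=np.cross(Y,N)
a=q@N; t=a>np.nanpercentile(a,99)-4; Q=q[t]; print('top rim Y',np.nanpercentile(Q@Y,[2,98]),'X',np.nanpercentile(Q@X,[2,98]))
```

```text
pos [ 465.2 -169.2  262.8] want [ 466.1 -169.7  266.6] shift in current tool [-0.5 -2.7 -2.8] turn [-0.002 -0.     0.002] shift in target axes [-0.5 -2.7 -2.8] F [-0.3 -0.1  0.6] w 85.3 t 6.4
[[316.92139754 244.7651925 ]]
287 349 193 270 [-3.71200216 31.80570714 33.50873831] [-20.58163165   0.7633633   22.01588435]
top rim Y [-20.04466577  21.40596309] X [-22.73220058  18.43098452]
```

View pics/w3.png

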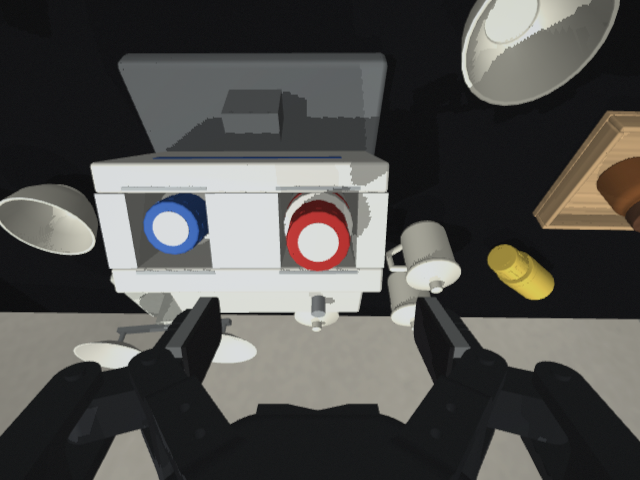

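It sprung out: the cap top is 33.5 mm above the face, at image (318,242). Descending around the cap with the jaws open.

Call:
carry_out(
  deltas=[
    [[0.2,10,-0.7,0,0,0,1],[0,20,0,0,0,0,1],[0,20,0,0,0,0,1],[0,20,0,0,0,0,1],[0,15,0,0,0,0,1],[0,15,0,0,0,0,1],[0,10,0,0,0,0,1],[0,5,0,0,0,0,1],[0,0,0,0,0,0,1],[0,0,0,0,0,0,1]],
  ],
)

```text
clock: 7.45
position: [527.1, -167.7, 167.3]
ee_rot: [-1.589, -1.633, 0.905]
force: [0.2, -0.2, 0.3]
grip_width: 85.0
```

Run:
```python
from h import *
plan(RED+4*N,tgt(1))
c=get_calibration('wrist'); p,d=read_camera('wrist'); cv2.imwrite('pics/w4.png',p[:,:,::-1])
```

```text
pos [ 527.1 -167.7  167.3] want [ 527.6 -168.1  168.2] shift in current tool [-0.4 -0.5 -0.9] turn [-0.    -0.     0.001] shift in target axes [-0.4 -0.5 -0.9] F [ 0.2 -0.2  0.3] w 85.0 t 7.45
```

View pics/w4.png

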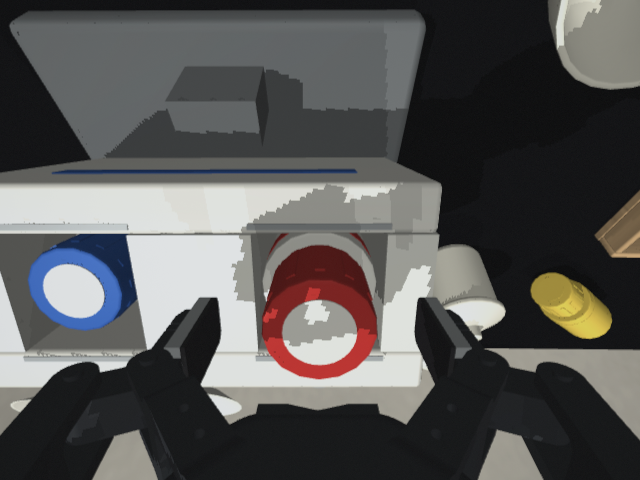

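The cap sits centred between the pads at (319,333), so I'm closing.

Call:
carry_out(
  deltas=[
    [[0,0,1,0,0,0,0],[0,0,0,0,0,0,0],[0,0,0,0,0,0,0],[0,0,0,0,0,0,0],[0,0,0,0,0,0,0],[0,0,0,0,0,0,0],[0,0,0,0,0,0,0]],
  ],
)

```text
clock: 8.2
position: [526.2, -167.8, 166.8]
ee_rot: [-1.589, -1.633, 0.905]
force: [-2.2, 0.9, 4.3]
grip_width: 44.3
```

Run:
```python
from h import *
plan(RED+140*N,tgt(1))
```

```text
pos [ 526.2 -167.8  166.8] want [ 455.5 -170.   283.5] shift in current tool [  -0.2 -136.5   -1.9] turn [ 0.    -0.     0.001] shift in target axes [  -0.3 -136.5   -1.9] F [-2.2  0.9  4.3] w 44.3 t 8.2
```

Call:
carry_out(
  deltas=[
    [[0,-3,0,0,0,0,0],[0,-6,0,0,0,0,0],[0,-8,0,0,0,0,0],[0,-10,0,0,0,0,0],[0,-10,0,0,0,0,0],[0,-10,0,0,0,0,0],[0,-10,0,0,0,0,0],[0,-10,0,0,0,0,0],[0,-10,0,0,0,0,0],[0,-10,0,0,0,0,0],[0,-10,0,0,0,0,0],[0,-10,0,0,0,0,0],[0,-10,0,0,0,0,0],[0,-8,0,0,0,0,0],[0,-5,0,0,0,0,0],[0,0,0,0,0,0,0],[0,0,0,0,0,0,0]],
  ],
)

```text
clock: 9.9
position: [457.2, -169.7, 276.6]
ee_rot: [-1.588, -1.633, 0.905]
force: [-0.6, 1.3, -2.1]
grip_width: 44.1
```

Run:
```python
from h import *
plan(RED+134*N,tgt(1))
c=get_calibration('wrist'); p,d=read_camera('wrist'); cv2.imwrite('pics/w5.png',p[:,:,::-1])
p,d=read_camera('scene'); cv2.imwrite('pics/s5.png',p[:,:,::-1])
```

```text
pos [ 457.2 -169.7  276.6] want [ 458.7 -169.9  278.4] shift in current tool [-0.3 -0.7 -2.2] turn [-0.001 -0.     0.001] shift in target axes [-0.3 -0.7 -2.2] F [-0.6  1.3 -2.1] w 44.1 t 9.9
```

View pics/w5.png

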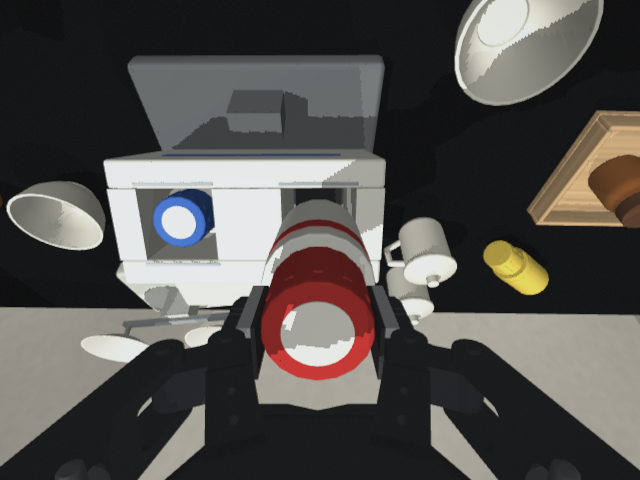

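View pics/s5.png

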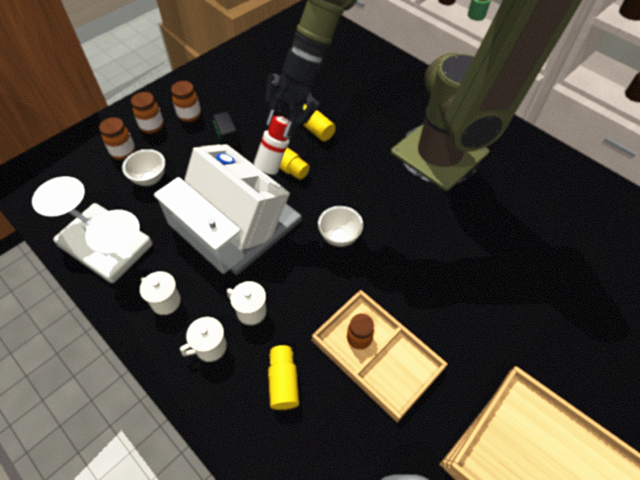

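The cartridge is held and clear of the bay. I'll raise it and carry it over to the tray, still tilted.

Call:
carry_out(
  deltas=[
    [[0,-10,-6,0,0,0,0],[0,-14,-9,0,0,0,0],[0,-14,-9,0,0,0,0],[0,-13,-8,0,0,0,0],[10,1.5,-2.4,0,0,0,0],[20,3,-4.9,0,0,0,0],[30,4.6,-7.3,0,0,0,0],[35,5.3,-8.5,0,0,0,0],[35,5.3,-8.5,0,0,0,0],[35,5.3,-8.5,0,0,0,0],[35,5.3,-8.5,0,0,0,0],[35,5.3,-8.5,0,0,0,0],[35,5.3,-8.5,0,0,0,0],[35,5.3,-8.5,0,0,0,0],[35,5.3,-8.5,0,0,0,0],[35,5.3,-8.5,0,0,0,0],[35,5.3,-8.5,0,0,0,0],[30,4.6,-7.3,0,0,0,0],[20,3,-4.9,0,0,0,0],[10,1.5,-2.4,0,0,0,0]],
  ],
)

```text
clock: 12.0
position: [578.3, 306.5, 335.2]
ee_rot: [-1.585, -1.634, 0.908]
force: [-0.5, -1.0, -1.6]
grip_width: 45.0
```

```bash
cat >> h.py <<'E'
UP=np.c_[[0,1,0],[0,0,-1],[-1,0,0]].astype(float)
E
python3 - <<'E'
from h import *
plan([587,334,180],UP); print(get_state()['joints'].round(2))
E
```

```text
pos [578.3 306.5 335.2] want [587 334 180] shift in current tool [ 27.1 136.9  73.8] turn [0.556 0.029 0.009] shift in target axes [ 27.5 155.2  -8.7] F [-0.5 -1.  -1.6] w 45.0 t 12.0
[ 0.63  0.12 -0.21  0.77 -0.3   0.53]
```

Call:
carry_out(
  deltas=[
    [[0,0,0,0.06,0.004,0.001,0],[0,0,0,0.1,0.005,0.002,0],[0,0,0,0.1,0.005,0.002,0],[0,0,0,0.1,0.005,0.002,0],[0,0,0,0.1,0.005,0.002,0],[0,0,0,0.096,0.005,0,0],[0,0,0,0,0,0,0],[10,10,0,0,0,0,0],[10,20,0,0,0,0,0],[7,25,0,0,0,0,0],[0,25,0,0,0,0,0],[0,25,0,0,0,0,0],[0,20,0,0,0,0,0],[0,10,0,0,0,0,0],[0,0,0,0,0,0,0],[0,0,0,0,0,0,0]],
  ],
)

```text
clock: 13.6
position: [579.1, 331.3, 203.7]
ee_rot: [-1.212, -1.211, 1.205]
force: [0.3, -0.1, -1.8]
grip_width: 44.5
```

Run:
```python
from h import *
plan([587,334,98.5],UP)
for n in('top','scene','wrist'):
    p,d=read_camera(n); cv2.imwrite(f'pics/{n}6.png',p[:,:,::-1]); np.save(f'{n}6.npy',d)
W=cloud('scene',np.load('scene6.npy')); p=cv2.imread('pics/scene6.png')
cv2.imwrite('pics/s6c.png',cv2.resize(p[220:420,280:480],None,fx=3,fy=3,interpolation=cv2.INTER_CUBIC))
```

```text
pos [579.1 331.3 203.7] want [587.  334.   98.5] shift in current tool [  2.6 105.2  -7.5] turn [ 0.004 -0.002  0.001] shift in target axes [  2.7 105.2  -7.9] F [ 0.3 -0.1 -1.8] w 44.5 t 13.6
```

View pics/s6c.png

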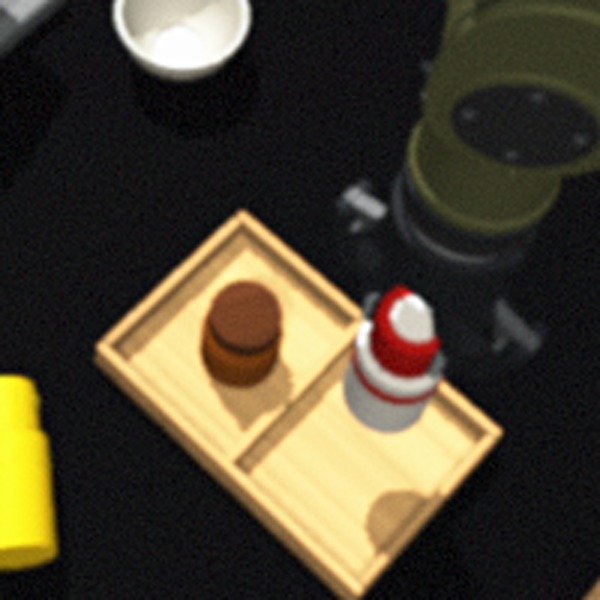

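View pics/wrist6.png

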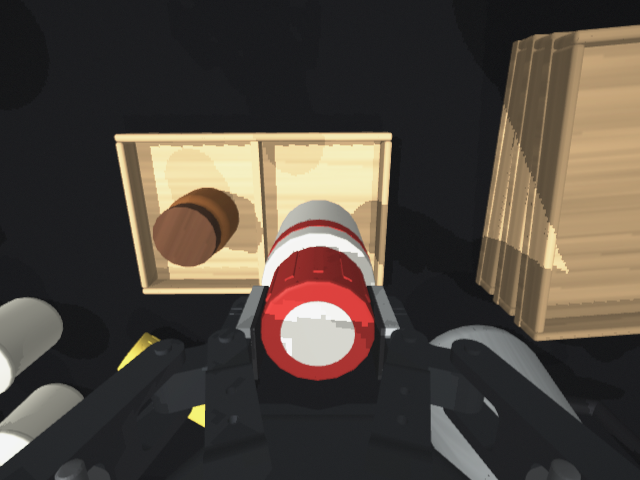

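The hold looks unchanged since the lift. The wrist view shows the body over the empty compartment, so I'm lowering.

Call:
carry_out(
  deltas=[
    [[2.7,10,-7.5,0.004,-0.002,0.001,0],[0,20,0,0,0,0,0],[0,20,0,0,0,0,0],[0,20,0,0,0,0,0],[0,15,0,0,0,0,0],[0,8,0,0,0,0,0],[0,4,0,0,0,0,0],[0,0,0,0,0,0,0],[0,0,0,0,0,0,0],[0,0,0,0,0,0,0]],
  ],
)

```text
clock: 14.75
position: [587.6, 333.8, 106.5]
ee_rot: [-1.209, -1.209, 1.208]
force: [0.8, 0.2, -1.2]
grip_width: 44.3
```

Run:
```python
from h import *
plan([587,334,96.5],UP)
```

```text
pos [587.6 333.8 106.5] want [587.  334.   96.5] shift in current tool [ 0.2 10.   0.6] turn [-0.    -0.001  0.   ] shift in target axes [ 0.2 10.   0.6] F [ 0.8  0.2 -1.2] w 44.3 t 14.75
```

Call:
carry_out(
  deltas=[
    [[0,2,0,0,0,0,0],[0,2,0,0,0,0,0],[0,2,0,0,0,0,0],[0,1,0,0,0,0,0],[0,1,0,0,0,0,0],[0,0,0,0,0,0,0],[0,0,0,0,0,0,0]],
  ],
)

```text
clock: 15.45
position: [586.9, 333.4, 98.3]
ee_rot: [-1.209, -1.207, 1.209]
force: [-1.6, -1.5, 5.6]
grip_width: 44.1
```

Call:
carry_out(
  deltas=[
    [[0,0.5,0,0,0,0,0],[0,0.5,0,0,0,0,0],[0,0,0,0,0,0,0],[0,0,0,0,0,0,0]],
  ],
)

```text
clock: 15.85
position: [587.0, 333.5, 98.3]
ee_rot: [-1.209, -1.208, 1.209]
force: [-3.1, -1.5, 9.1]
grip_width: 44.6
```

It met the floor at TCP z 98.3, with force up to 9 N. I'll unload it, release and look.

Call:
carry_out(
  deltas=[
    [[0,-0.8,0,0,0,0,0],[0,0,0,0,0,0,0.7],[0,0,0,0,0,0,1],[0,0,0,0,0,0,1],[0,0,0,0,0,0,1],[0,0,0,0,0,0,1],[0,0,0,0,0,0,1],[0,0,0,0,0,0,1]],
  ],
)

```text
clock: 16.65
position: [586.8, 333.5, 97.2]
ee_rot: [-1.209, -1.207, 1.21]
force: [-0.4, -0.2, -0.3]
grip_width: 85.1
```

Run:
```python
from h import *
plan([587,334,230],UP)
p,d=read_camera('wrist'); cv2.imwrite('pics/w7.png',p[:,:,::-1])
```

```text
pos [586.8 333.5  97.2] want [587 334 230] shift in current tool [ 5.000e-01 -1.328e+02  1.000e-01] turn [-0.002 -0.001 -0.001] shift in target axes [   0.5 -132.8   -0.2] F [-0.4 -0.2 -0.3] w 85.1 t 16.65
```

View pics/w7.png

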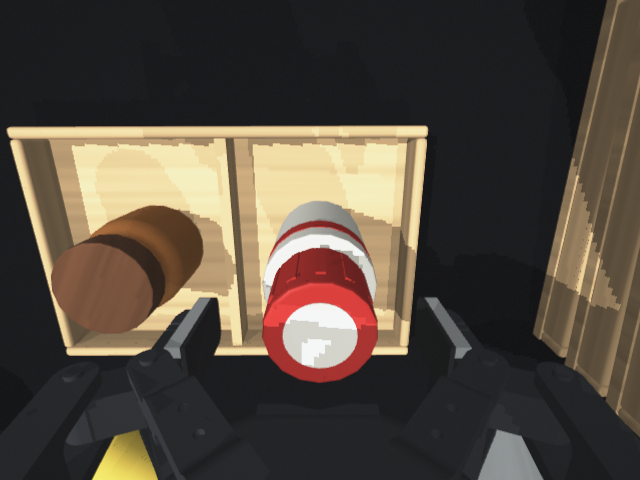

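It is standing free, with clearance at both pads. Retreating straight up.

Call:
carry_out(
  deltas=[
    [[0,-5,0,0,0,0,1],[0,-10,0,0,0,0,1],[0,-15,0,0,0,0,1],[0,-20,0,0,0,0,1],[0,-25,0,0,0,0,1],[0,-25,0,0,0,0,1],[0,-25,0,0,0,0,1],[0,-20,0,0,0,0,1],[0,0,30,0,0,0,1],[0,0,40,0,0,0,1],[0,0,40,0,0,0,1],[0,0,40,0,0,0,1],[0,0,0,0,0,0,1],[0,0,0,0,0,0,1]],
  ],
)

```text
clock: 18.1
position: [436.8, 334.0, 244.0]
ee_rot: [-1.209, -1.21, 1.209]
force: [-0.2, -0.0, 0.1]
grip_width: 85.4
```

Run:
```python
from h import *
print(get_state()['position'],get_state()['force'])
for n in('top','scene'):
    p,d=read_camera(n); cv2.imwrite(f'pics/{n}8.png',p[:,:,::-1]); W=cloud(n,d)
    hsv=cv2.cvtColor(p,cv2.COLOR_RGB2HSV); z=W[...,2]; 
    k=(abs(W[...,0]-587)<60)&(abs(W[...,1]-334)<60)&(z>115); Q=W[k]
    if len(Q): print(n,'cap top',len(Q),Q.min(0),Q.max(0),np.median(Q,0))
    if n=='top':
        bl=W[231,454]; print('blue',bl,(bl-F)@N)
```

```text
[436.79470933 333.99021331 243.96351753] [-0.15164494 -0.01908283  0.11402915]
top cap top 359 [562.33202851 309.82283457 115.26853387] [607.29879508 357.05078515 132.74605582] [583.50354277 331.55583722 126.85133146]
blue [ 528.69037282 -287.61955783  160.90060217] -1.071566954323838
scene cap top 450 [561.3879264  310.95274731 115.08458398] [608.22314504 356.64516753 131.57653189] [587.14593442 334.04555852 126.6386951 ]
```

View pics/top8.png

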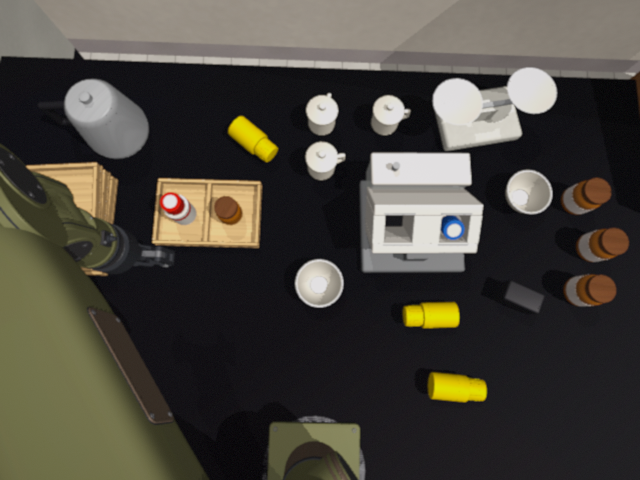

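View pics/scene8.png

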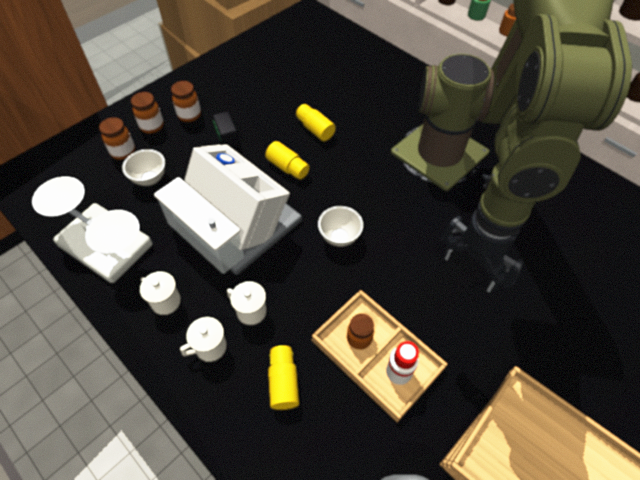

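The cap top sits at z≈127 (7+120), centred near (585,334). The blue cartridge, mug, bowl and jar haven't moved.

```bash
python3 -c "
from workcell import *
print(sign_off())"
```

```text
the job is handed in; nothing more can be done
None
```

I handed the job in at about 18 s, with the red-capped cartridge standing upright and released in the tray's empty compartment. Sign-off gives no verdict, so these are my own readings:

- **Press and release:** I pressed the cartridge about 9.5 mm in, at a steady 8 to 9 N. After I backed off it sprang out by itself, with its cap top 33.5 mm above the face.
- **Draw and carry:** I gripped it by the cap and drew it clear along the bay axis. I then carried it to the tray and turned it upright.
- **Set down:** I lowered it until it met the tray floor (up to 9 N), then let go.
- **Final position:** The cap top is at z ≈ 127 mm, where 7 + 120 mm is expected. Its centre is within about 4 mm of the compartment's centre.
- **Everything else:** The blue cartridge is still latched, with its reading unchanged from the start. The mug, bowl and jar look unmoved in the pictures; I did not re-measure them. The arm is clear of everything and wrist force is about zero.

No final check failed. The top and scene cameras differ by 2 to 4 mm, close to their stated accuracy. The first descent was about 6 mm off sideways and I corrected it before touching the cartridge.

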